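# Photograph the glaze test tile with the two-stage release

## Robot

A 6-joint arm with a two-finger parallel gripper is mounted at the origin on the work surface; the furniture and walls round the work are solid. World frame = base frame: x ahead of the robot, y to its left, z up, the work surface at z = 0. Lengths are in m, angles in degrees, forces in N, time in s.
With the tool pointing down it reaches from about 0.325 to 0.775 m from the base axis. Payload 9.3 kg.
Tool frame: the origin (TCP) lies between the finger pads; the fingertips stand 25 mm ahead of it and the grasp point (between the pads) lies 6 mm ahead of it; z points along the fingers, y is the line along which they close (so a half turn about z gives the same grasp; the last joint's range is limited). The gripper opens to 85 mm and grips with 20 to 120 N. Pads are 22 mm wide; open, the fingers measure 114 mm over their backs; the gripper's body (76 mm by 85 mm) begins 54 mm behind the grasp point. The pads swing forward as they close: fully open they stand 13 mm farther back than shut.
Start: joints at [-78.358, 14.817, 1.232, 76.415, 0, 81.257], TCP at [0.192, -0.516, 0.231] pointing down, gripper open.
Joint ranges: [-174.27, 174.27], [-52.1, 104.24], [-59.71, 78.15], [-110.17, 111.67], [-87.03, 83.33], [-180, 180]. Speed limits (degrees/s): [127.2, 127.2, 159.86, 180, 180, 180].

## Interface

Orientations are given as a 3x3 rotation matrix whose columns are the frame's x, y, z axes.
In Python, from rig import env gives the robot as it stands. The module is installed in compiled form; this text tells all that it offers. Calls block until the motion is done:
- env.movep(position, orientation): joint-space move of the TCP to a pose.
- env.move_linear(position, rotation=None, vel=0.15, threshold=None): straight line of the TCP; rotation=None keeps the orientation; vel is the mean speed in m/s. With threshold (N) it stops when the force on the tool has changed by that much, and returns True; else False.
- env.move_joints(angles): joint-space move.
- env.command_gripper(opening): finger opening in m; the grip force is fixed at half the most; returns when the fingers have stopped.
- env.hold(seconds).
- env.ik(position, orientation): joint angles nearest the present ones, or None.
- env.read_state(): the state.
- env.snapshot(name): name is "scene" or "side" or "wrist"; returns a dict with "frame" (384x512x3 uint8, blue, green, red), "intrinsics" (3x3 intrinsics, pixels), "R" (3x3) and "t" (3): a world point X has camera coordinates R X + t. Camera axes: x right, y down, z forward; pixel columns grow to the right and rows downward; lengths in m; the calibration is good to about 2 mm. A picture is of the moment at which its call begins. There is no depth.
A pose or a line that the arm cannot do raises env.Unreachable and nothing moves.
- env.hand_in(): hands the job in; it is judged then, once.
The state is a dict: "clock": time; "joint_positions": joint angles; "joint_velocities": joint speeds; "tau": joint torques, N m; "ee_pos": TCP position; "eef_rot": TCP orientation; "wrist_force": force on the tool from outside, world axes, zero at the start; "torque": the same for the moment, N m; "grip_width": finger opening in m; "finger_force": force on a finger pad.
Only numpy, scipy, OpenCV 4.12 (cv2) and the standard library are available. Lean on these libraries where they do the work, as an engineer would, in place of code of your own. Each camera call takes 0.05 s, during which the arm holds its last target. There are 200 camera calls.

## Task

Take the record photo of the glaze test tile on the copy stand: press the round two-stage release button down to its halfway stop to focus, pause there for about a second, then press it fully down for a moment and let it come back up. Do not press the lamp switch (the square key).

Things in the scene. Friction and masses are not known exactly. Their poses are not given: they have to be found in the camera images.
- release_top (a point): centre of the release button's top, z = 68 mm when untouched. A round black cap, 42 mm wide, stands 16 mm proud of a round steel ring, 54 mm wide, itself 15 mm proud of a fixed grey box (110x80x34 mm). Moves straight down only and springs back. Press from above, e.g. with closed fingers, within 15 mm of the centre: halfway stop with the top at z = 56 mm, fully down at 44 mm
- release_cap (a joint): first stage of the release: how far the round cap has sunk into its ring (m), against a light spring (1 to 3 N): 0 = up, 0.012 = at the halfway stop
- release_ring (a joint): second stage of the release: how far the steel ring, with the cap in it, has sunk into the box (m); it gives only from about 9 N on, rising to 12 N: 0 = up, 0.012 = fully down on a hard stop, cap still above the box
- lamp_top (a point): centre of the top face of the lamp switch, a bystander: a low square black key, 42 x 42 mm, 48 mm above the worktop, on a grey box of the same size as the release's. The two boxes change places from run to run; not to be pressed
- lamp_key (a joint): how far the square lamp key is pressed (m), 0 = up, 0.006 = fully down

How it is judged:
By the outcome, as a careful person would: the job done as asked, in the order asked, and still so for the second after the job is handed in, with the robot touching nothing.
It also fails if it takes over 32 s, if anything falls off the work surface, if the arm or the gripper's body presses on something with over 40 N, if the wrist force passes 120 N, or if a joint passes its speed limit or range.

## Working session

There is one attempt and no reset: what is moved stays moved. The work goes in short steps, each a Python script; the robot and the scene stay as the last script left them, time stands still between calls to the robot, and variables do not carry over. Pictures are saved under pics/ and viewed, at most 10 in all, crops included, and the job is handed in when it is done.

```bash
mkdir -p pics; python3 - <<'E'
from rig import env
import cv2,numpy as np,pickle
d={n:env.snapshot(n) for n in("scene","side")}
pickle.dump(d,open('d.pkl','wb'))
for n in d: cv2.imwrite(f'pics/{n}.png',d[n]["frame"])
s=env.read_state();print(s["clock"],s["ee_pos"],s["eef_rot"],s["wrist_force"])
E
```

```text
0.1 [ 0.19152917 -0.51529633  0.23014072] [[ 9.37370241e-01  3.48334561e-01 -2.54496585e-04]
 [ 3.48334614e-01 -9.37369535e-01  1.16303751e-03]
 [ 1.66568813e-04 -1.17884672e-03 -9.99999291e-01]] [-1.06779772 -0.05469432  0.37471498]
```

View pics/scene.png

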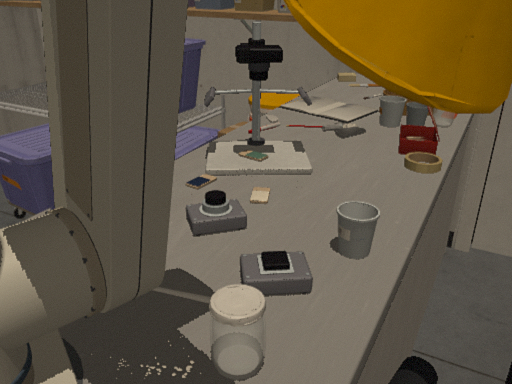

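View pics/side.png

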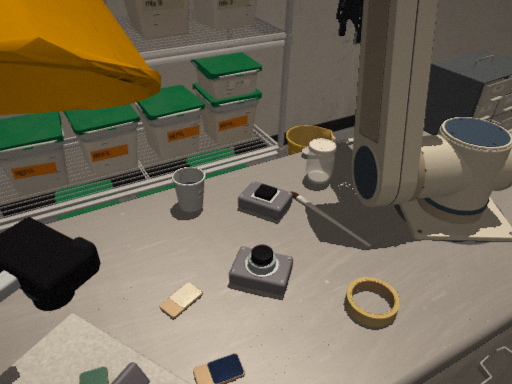

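The scene view shows the round release at about (215,198) and the square lamp key at (275,262). In the side view they are at (262,253) and (266,190).

```bash
cat > h.py <<'E'
import cv2,numpy as np
def ray(s,uv,z):
    d=s["R"].T@np.linalg.inv(s["intrinsics"])@[*uv,1.]; c=-s["R"].T@s["t"]
    return c+d*(z-c[2])/d[2]
def proj(s,X):
    p=s["intrinsics"]@(s["R"]@np.asarray(X)+s["t"]); return p[:2]/p[2]
def blob(s,uv,r=40,th=45):
    m=(s["frame"].max(2)<th).astype(np.uint8)
    n,l,st,c=cv2.connectedComponentsWithStats(m)
    k=min((i for i in range(1,n) if st[i,4]>60),key=lambda i:np.hypot(*(c[i]-uv)))
    return c[k],st[k]
E
python3 - <<'E'
import pickle; from h import *
d=pickle.load(open('d.pkl','rb'))
for n,a,b in(("scene",(215,198),(275,262)),("side",(262,253),(266,190))):
    s=d[n]
    for uv,z in((a,.060),(b,.046)):
        c,st=blob(s,uv);X=ray(s,c,z);e=proj(s,X+[0,.021,0])-proj(s,X-[0,.021,0])
        print(n,c.round(1),st,X.round(4),np.hypot(*X[:2]).round(3),e.round(1))
E
```

```text
scene [215.2 197.5] [205 191  21  14 256] [0.4529 0.2318 0.06  ] 0.509 [-9.9 -7.9]
scene [274.8 260.2] [262 251  27  19 449] [0.4398 0.0026 0.046 ] 0.44 [-14.7 -12.4]
side [261.7 255.2] [251 245  22  21 362] [0.4548 0.2357 0.06  ] 0.512 [ 0.1 15.9]
side [265.4 192. ] [255 185  22  16 228] [0.445  0.0143 0.046 ] 0.445 [ 0.2 10.6]
```

```bash
python3 - <<'E'
from rig import env
from h import *
R=np.array([[0,1,0],[1,0,0],[0,0,-1.]])
P=[.454,.234,.20]
c=[(np.abs(np.array(q)-env.read_state()["joint_positions"]).max(),A) for A in (R,R@np.diag([-1,-1,1]),np.diag([1,-1,-1.]),np.diag([-1,1,-1.])) if (q:=env.ik(P,A)) is not None]
A=min(c,key=lambda x:x[0])[1];print(A)
env.movep(P,A);env.command_gripper(0)
s=env.snapshot("wrist");cv2.imwrite('pics/w.png',s["frame"])
print(proj(s,[.454,.234,.068]),proj(s,[.454,.234,.06]))
c,st=blob(s,proj(s,[.454,.234,.068]));print(c,st,ray(s,c,.068))
t=env.read_state();print(t["clock"],t["ee_pos"],t["wrist_force"],t["grip_width"])
E
```

```text
[[ 0.  1.  0.]
 [ 1.  0.  0.]
 [ 0.  0. -1.]]
[263.32446253 182.55799608] [263.34093492 180.68155039]
[266.23316062 168.74611399] [244 158  40  40 193] [0.45684657 0.24799725 0.068     ]
3.7167 [0.45398101 0.23403893 0.20000613] [ 0.34487317  0.61069164 -0.80574452] 0.00046378723902383204
```

View pics/w.png

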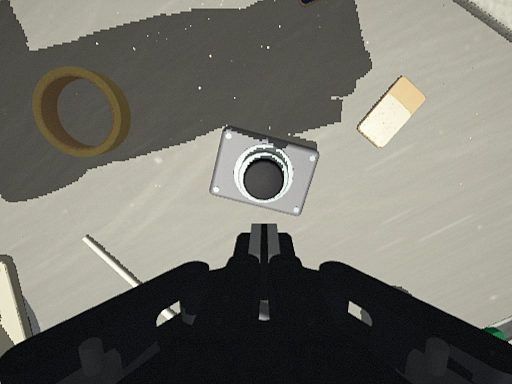

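The wrist view shows the round cap centred near (264,179), against (263,183) predicted. That confirms the position to about 3 mm, and the fingers are closed. Now I press, stopping on force between 3 N and 9 N for the halfway stop.

```bash
python3 - <<'E'
from rig import env
def p(l):
    t=env.read_state();print(l,round(t["clock"],2),t["ee_pos"].round(4) if hasattr(t["ee_pos"],'round') else t["ee_pos"],t["wrist_force"])
x,y=.454,.236
env.move_linear([x,y,.100],vel=.08);env.hold(.3);p("above")
print(env.move_linear([x,y,.0795],vel=.012,threshold=5));p("half")
env.hold(1.0);p("held")
E
```

```text
above 5.42 [0.4541 0.236  0.1002] [-0.46630959 -0.1242097  -1.24785693]
False
half 7.28 [0.454  0.236  0.0795] [-0.67003475  1.70395869  0.88411273]
held 8.28 [0.454  0.236  0.0795] [ 0.4856847   0.72900372 -0.38235059]
```

```bash
python3 - <<'E'
from rig import env
import cv2,numpy as np
a=env.snapshot("side")["frame"][190:310,200:330];b=env.snapshot("scene")["frame"][140:260,150:280]
cv2.imwrite('pics/n.png',cv2.resize(np.hstack([a,b]),(780,360),interpolation=cv2.INTER_CUBIC))
print([env.read_state()["wrist_force"][2].round(2) for _ in range(6)])
E
```

```text
[np.float64(-0.72), np.float64(-0.72), np.float64(-0.72), np.float64(-0.72), np.float64(-0.72), np.float64(-0.72)]
```

View pics/n.png

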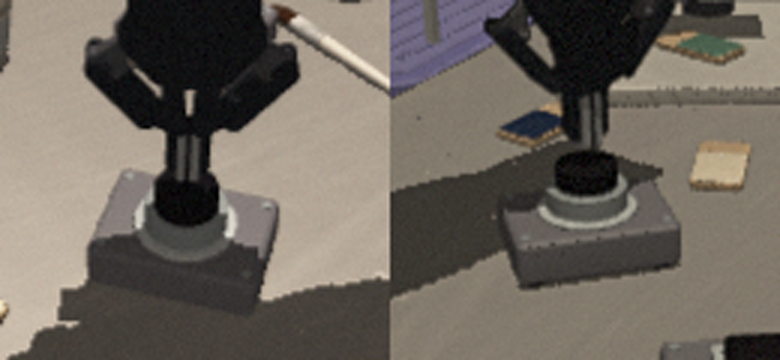

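The picture is ambiguous: the finger strip ends at the cap's back edge, (190,180) in the side crop and (590,150) in the scene crop. No force shows. I'll compare with the expected tip projection and the earlier cap pixels.

```bash
python3 - <<'E'
from rig import env
from h import *
import pickle
d=pickle.load(open('d.pkl','rb'))
ims=[]
for n,c0 in(("side",(262,250)),("scene",(215,198))):
    s=env.snapshot(n);o=d[n]
    print(n,"cam",(-s["R"].T@s["t"]).round(2),"moved",abs(s["t"]-o["t"]).max())
    for z in(.0545,.06,.068): print(z,proj(s,[.454,.236,z]).round(1))
    for f in(o,s):
        x,y=c0;ims.append(cv2.resize(np.clip(f["frame"][y-30:y+30,x-32:x+33].astype(float)*2.2,0,255).astype(np.uint8),(390,300),interpolation=cv2.INTER_NEAREST))
cv2.imwrite('pics/n2.png',np.vstack([np.hstack(ims[:2]),np.hstack(ims[2:])]))
E
```

```text
side cam [0.48 0.8  0.62] moved 0.0
0.0545 [262.1 257.4]
0.06 [262.2 255.3]
0.068 [262.3 252.3]
scene cam [ 0.07 -0.52  0.46] moved 0.0
0.0545 [214.8 199.1]
0.06 [214.7 196.6]
0.068 [214.6 192.9]
```

View pics/n2.png

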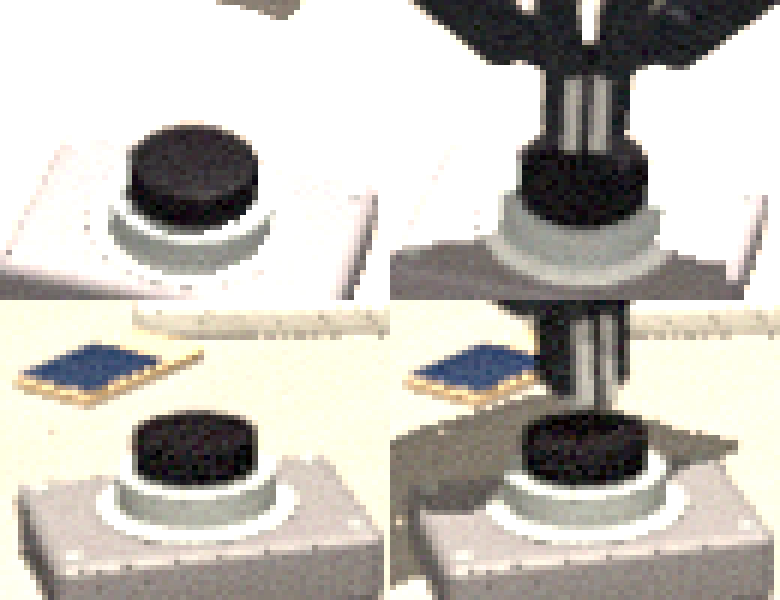

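The cap has not moved. The tips are visibly at z≈0.070, just above the cap, so they reach less far ahead of the TCP than stated. I'll continue down on force.

```bash
python3 - <<'E'
from rig import env
x,y=.454,.236
print(env.move_linear([x,y,.055],vel=.01,threshold=5))
for i in range(4):
    t=env.read_state();print(round(t["clock"],2),t["ee_pos"],t["wrist_force"]);env.hold(.1)
from h import *
ims=[]
for n,c0 in(("side",(262,250)),("scene",(215,198))):
    x,y=c0;f=env.snapshot(n)["frame"]
    ims.append(cv2.resize(np.clip(f[y-30:y+30,x-32:x+33].astype(float)*2.2,0,255).astype(np.uint8),(390,300),interpolation=cv2.INTER_NEAREST))
cv2.imwrite('pics/n3.png',np.hstack(ims))
E
```

```text
True
10.72 [0.45401968 0.23600197 0.05545012] [ 0.0912287  -0.45521803  3.65117383]
10.82 [0.4540209  0.23600482 0.05543059] [-0.45583454  0.01426092  5.62710875]
10.93 [0.45403008 0.23599866 0.05545968] [-0.63610579 -0.65621386  5.1729841 ]
11.03 [0.45401306 0.23602971 0.05544825] [-0.2722556  -0.73610691  4.80173463]
```

View pics/n3.png

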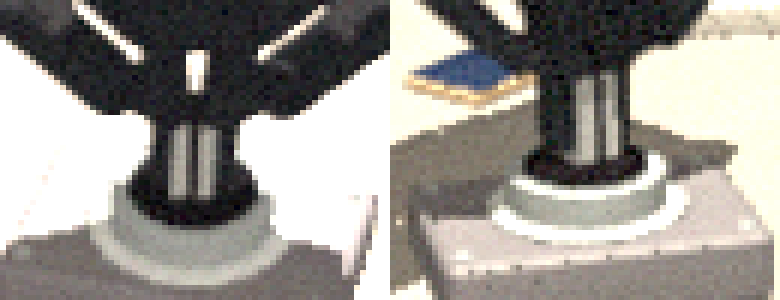

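The cap is sunk and the ring still up, with about 5 N on the tool (between 3 and 9 N), so it is at the halfway stop. I'll complete the pause and then press fully.

```bash
python3 - <<'E'
from rig import env
from h import *
def p(l):
    t=env.read_state();print(l,round(t["clock"],2),t["ee_pos"][2],t["wrist_force"])
x,y=.454,.236
env.hold(.6);p("half")
print(env.move_linear([x,y,.040],vel=.025,threshold=12));p("full")
env.hold(.4);p("held");s=env.snapshot("scene")["frame"];s2=env.snapshot("side")["frame"]
env.move_linear([x,y,.12],vel=.06);env.hold(.3);p("up")
f=env.snapshot("scene")["frame"]
ims=[cv2.resize(np.clip(g[b-30:b+30,a-32:a+33].astype(float)*2.2,0,255).astype(np.uint8),(260,200),interpolation=cv2.INTER_NEAREST) for g,a,b in((s2,262,250),(s,215,198),(f,215,198))]
cv2.imwrite('pics/n4.png',np.hstack(ims))
E
```

```text
half 11.82 0.05543448695163579 [-0.94405657 -0.34871774  5.09935712]
True
full 12.36 0.04330482394464433 [-3.16706702 -1.20247236 11.8504888 ]
held 12.76 0.043301571175661815 [-2.90037238 -0.7060299  11.62734059]
up 14.6 0.11989469618702961 [-0.65483816 -0.05854047 -0.35481498]
```

View pics/n4.png

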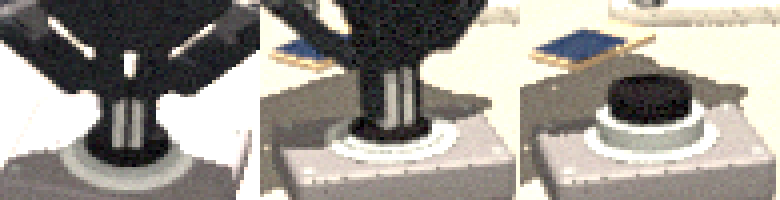

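The ring went down flush: 12.1 mm of travel, and the force jump at the hard stop triggered the halt. Ring and cap are both back up.

```bash
python3 -c "
from rig import env
print(env.hand_in())"
```

```text
the job is handed in; nothing more can be done
None
```

The photo sequence is done and handed in: the release was held at its halfway stop for about 1.1 s, pressed fully down for about 0.4 s and let back up, at 14.6 s on the clock and without going near the lamp switch.

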